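# Clip the battery pack into a solar lighting unit

### The arm

A 6-joint arm with a two-finger parallel gripper is mounted at the origin on the work surface. World frame = base frame: x ahead of the robot, y to its left, z up, the work surface at z = 0. Lengths are in mm, angles in rad, forces in N, time in s.
With the tool pointing down it reaches from about 350 to 850 mm from the base axis. Payload 8.1 kg.
Tool frame: the origin (TCP) lies at the very end of the fingers, on their centre line; the grasp point (between the pads) lies 19 mm behind it; z points along the fingers, y is the line along which they close (so a half turn about z gives the same grasp; the last joint's range is limited). The gripper opens to 93 mm and grips with 3 to 60 N. Pads are 15 mm wide; open, the fingers measure 128 mm over their backs; the gripper's body (75 mm by 188 mm) begins 65 mm behind the grasp point.
Start: joints at [-1.248, 0.13, 1.488, -0, 1.523, -0.085], TCP at [237.974, -550.793, 218.635] pointing down, gripper open.
Joint ranges: [-2.96, 2.96], [-0.89, 2.26], [0.02, 2.5], [-1.34, 4.48], [0, 2.73], [-2.66, 2.66]. Speed limits (rad/s): [2.39, 2.39, 2.79, 3.14, 3.14, 3.14].

### API

Orientations are given as a rotation vector (axis times angle).
In Python, from workcell import manip gives the robot as it stands.
- The arm moves only by the shell command python3 -m creep 'ROWS' [FORCE]. ROWS is JSON, a list of rows, each an object of numbers: "jaw": the opening in per cent of the stroke, from 0 (shut) to 100 (fully open); "tx", "ty", "tz": the shift along the world's x, y, z scaled (see below); "wx", "wy", "wz": the turn, a rotation vector about the world's x, y, z scaled (see below). A call has 1 to 8 rows; each row is the pose to reach, as a shift and turn from the pose commanded when the call began, turning the shorter way round; what a row does not reach only later rows make up. The controller multiplies each number of a shift by 0.3 m and each number of a turn by pi rad. A row lasts 1/8 s, in which the tool goes at most 62.5 mm and 10.7 degrees, less where a joint would pass 70% of its speed; a pose out of reach is approached as far as the arm can. A call with a number of a shift or a turn outside -1 to 1 is refused whole. A call with a gripper value outside its range is refused whole. The fingers move at their own pace and stop on an object; FORCE is the grip in N (left out, the last holds). Time passes only in rows, so rows that repeat a pose let the fingers close. It gives the time, the measured TCP pose, the force, the opening and the grip force at its end, in the units of the state.
- manip.observe(): the state, without advancing time (a new reading comes with each control period).
- manip.snapshot(name): name is "scene" or "top" or "wrist"; returns the picture (384x512x3 uint8, red, green, blue); there is no depth.
- manip.camera_params(name): a dict with "K" (3x3 intrinsics, pixels), "rvec" (rotation vector, rad) and "tvec" (3), from world to camera coordinates, as OpenCV has them. Camera axes: x right, y down, z forward; pixel columns grow to the right and rows downward; lengths in mm; the calibration is good to about 2 mm. The wrist camera is an equidistant fisheye: a pixel r from the principal point sees the ray r / f radians off the axis. A picture is of the moment at which its call begins: read the wrist's pose just before it. camera_params takes no time and is no camera call; for the wrist camera it gives the pose at the moment of the call.
- manip.hand_in(): hands the job in; it is judged then, once.
Trained networks look in the newest picture that a camera, given by its name, has taken for a name from the list of things; names that differ only in an ending like _2 or _b are one class to them, and where a whole thing is asked for, a point or a joint stands for the part that bears it (a point fixed in the world has none). Each returns a list of dicts, best first, with "p" (0 to 1); they miss things now and then, are a little off and sometimes report something else, mostly with a low value. They report only what shows in the picture. A call takes as long as a camera call. They do not tell look-alikes from the thing itself.
- manip.trace(name, camera): "pixels" (384x512 bool, what is visible of it) and "extent" ([left, top, right, bottom] in pixels, round what is visible of it).
The state is a dict: "t": time; "joint_positions": joint angles; "joint_vel": joint speeds; "effort": joint torques, N m; "eef_pos": TCP position; "orientation": TCP orientation; "contact_force": force on the tool from outside, world axes, zero at the start; "moment": the same for the moment, N m; "gripper_width": finger opening in mm; "grip_force": force on a finger pad.
Only numpy, scipy, OpenCV 4.12 (cv2) and the standard library are available. Lean on these libraries where they do the work, as an engineer would, in place of code of your own. Each camera call takes 0.05 s, during which the arm holds its last target. There are 200 camera calls.

### The job

Fit the battery pack into the tray of the solar lighting unit. Get its tongue under the lip of the hood while the heel end is still up on the two hooks, push it in against the sprung contact, bring the heel down flat behind the hooks, and then ease off slowly so that the contact pushes the pack back under the hooks without snapping. Let go of the pack, and leave the cup, the jar, the toothpick dispenser and the spoon rest where they stand.

Things in the scene. Friction and masses are not known exactly. Their poses are not given: they have to be found in the camera images.
- unit: White plastic solar lighting unit, fixed to the chest top, 241 x 110 mm (x = -85 to 156 mm), with a battery tray on top. Origin: on the chest top under the tray; x runs along the tray from the two hooks to the hood, z up. Tray floor 32 mm above the chest. Side walls at y = +-34 mm (inner faces), x = -54 to 46 mm, their flared tops 16 mm above the floor. Top nowhere over 58 mm.
- lip_edge (a point): Middle of the lower edge of the hood's lip, at unit frame (56, 0, 51) mm, so 19 mm above the tray floor. The lip is 7 mm thick and 84 mm wide and reaches on to x = 92 mm; the contact is under it.
- hooks (a point): Middle of the tray's -x end, at unit frame (-68, 0, 32) mm, between two hooks (|y| = 20 to 36 mm, x = -80 to -63 mm) with tops 21 mm above the floor. Each is a post with its inner face at x = -68 mm and a nib that overhangs it by 5 mm, 15 to 21 mm above the floor. Between them is a 40 mm wide thumb gap, open down to floor level, through which a fingertip can reach the pack's heel face.
- contact (a joint): Copper contact plate under the lip, sprung: 0 = fully out, its face then at x = 63 mm in the unit frame; grows to 0.014 (m) as it is pushed back to +x. 40 mm wide, 2 to 17 mm above the floor. It pushes back with 7 N at 0, 8.4 N at 3 mm and 12 N at 12 mm.
- pack: Grey plastic battery pack, about 0.38 kg, loose, lying flat: case 110 (x) by 60 (y) by 44 mm high, black panel on top. Origin: centre of the case's underside; x points to the tongue, z up. Fully home it is flat on the tray floor, toes against the posts under the nibs: origin at unit frame (-13, 0, 32) mm, same heading, contact at 3 mm. To pass the nibs it must be about 5 to 8 mm further in.
- tongue_tip (a point): Lower middle of the tip of the pack's tongue: pack frame (79, 0, 0) mm. The tongue is 24 mm long, 44 mm wide, 14 mm high, flush with the underside. With the tongue on the tray floor and the heel on top of the hooks the pack slopes about 0.16 rad.
- heel (a point): Lower middle of the pack's heel face, the end away from the tongue, with ribs on top: pack frame (-55, 0, 0) mm. The face is flat and upright over its middle 32 mm; at both sides (|y| over 16 mm) a notch 8 mm deep is cut in from 12 to 24 mm above the underside, leaving below it a 12 mm high toe that goes under a hook's nib.
- cup: Red plastic cup, upright, rim radius 38 mm, 98 mm high; origin under its centre. Bystander.
- jar: Amber glass jar with a dark lid, radius 34 mm, 130 mm high; origin under its centre. Bystander.
- dispenser: Push-down toothpick dispenser, clear body and white cap, radius 25 mm, 86 mm high; origin under its centre. Bystander.
- spoon_rest: Wooden spoon rest: round dish of radius 43 mm, 18 mm high, with a flat handle to +x reaching 138 mm from the dish's centre; origin under the dish's centre. Bystander.
Things that resemble listed ones, but are neither listed nor needed, are in the scene too. What is shaped like the pack but blue or turquoise is not meant.

How it is judged:
By the outcome, as a careful person would: the job done as asked, in the order asked, and still so for the second after the job is handed in, with the robot touching nothing.
It also fails if it takes over 64 s, if anything falls off the work surface, if the arm or the gripper's body presses on something with over 40 N, if the wrist force passes 120 N, or if a joint passes its speed limit or range.

## Working session

There is one attempt and no reset: what is moved stays moved. The work goes in short steps, Python scripts to look and compute and a shell command to move; the robot and the scene stay as the last step left them, time stands still between calls to the robot, and variables do not carry over. Pictures are saved under pics/ and viewed, at most 10 in all, crops included, and the job is handed in when it is done.

```bash
mkdir -p pics
python3 - <<'E'
from workcell import manip
import cv2,numpy as np
s=manip.observe();print({k:np.round(v,3).tolist() for k,v in s.items()})
a=manip.snapshot("top");b=manip.snapshot("scene")
cv2.imwrite("pics/top0.png",a[:,:,::-1]);cv2.imwrite("pics/scene0.png",b[:,:,::-1])
for c in("top","scene"):
    P=manip.camera_params(c);print(c,{k:np.round(v,3).tolist() for k,v in P.items()})
    for n in("unit","pack","cup","jar","dispenser","spoon_rest"):
        print(n,[(round(d["p"],2),d["extent"]) for d in manip.trace(n,c)])
E
```

```text
{'t': 0.0, 'joint_positions': [-1.248, 0.131, 1.489, 0.0, 1.523, -0.085], 'joint_vel': [0.0, -0.0, -0.001, -0.0, 0.002, -0.001], 'effort': [-0.003, -55.985, -49.176, 0.077, 0.036, -0.0], 'eef_pos': [237.795, -550.245, 217.62], 'orientation': [-3.075, -0.636, 0.0], 'contact_force': [-0.048, 0.631, 0.117], 'moment': [-0.005, 0.011, -0.017], 'grip_force': 0.0, 'gripper_width': 92.749}
top {'K': [[498.972, 0.0, 255.166], [0.0, 498.972, 198.314], [0.0, 0.0, 1.0]], 'rvec': [2.163, -2.135, 0.127], 'tvec': [-14.987, 557.341, 1574.701]}
unit [(0.76, [308.1, 164.1, 354.4, 242.5])]
pack [(0.95, [167.3, 191.8, 214.8, 219.8]), (0.72, [226.0, 201.7, 268.5, 227.1]), (0.57, [112.4, 237.2, 155.7, 265.2]), (0.25, [193.2, 153.1, 218.8, 176.8])]
cup [(0.68, [195.2, 151.0, 220.6, 177.4])]
jar [(0.61, [289.4, 171.7, 307.6, 196.3])]
dispenser [(0.73, [347.7, 249.8, 370.3, 263.9])]
spoon_rest [(0.82, [168.6, 234.9, 227.2, 257.0])]
scene {'K': [[426.855, 0.0, 254.392], [0.0, 426.855, 203.281], [0.0, 0.0, 1.0]], 'rvec': [0.724, 2.526, -1.19], 'tvec': [461.19, -107.831, 1563.545]}
unit [(0.86, [176.6, 163.0, 250.4, 199.2])]
pack [(0.97, [249.1, 206.5, 291.0, 239.3]), (0.91, [275.9, 242.6, 325.5, 286.5]), (0.85, [360.2, 261.8, 402.9, 309.0])]
cup [(0.81, [233.5, 237.7, 261.7, 280.6]), (0.74, [203.0, 170.1, 226.9, 213.4]), (0.31, [275.1, 244.4, 328.0, 283.8])]
jar [(0.59, [202.3, 173.9, 227.3, 214.2])]
dispenser [(0.71, [237.9, 138.6, 253.7, 165.8])]
spoon_rest [(0.64, [302.3, 219.0, 355.4, 264.4])]
```

Run:
```python
import cv2
a=cv2.imread("pics/top0.png")[130:280,100:390]
cv2.imwrite("pics/top0c.png",cv2.resize(a,None,fx=2.7,fy=2.7,interpolation=cv2.INTER_CUBIC))
```

```text
(no output)
```

View pics/top0c.png

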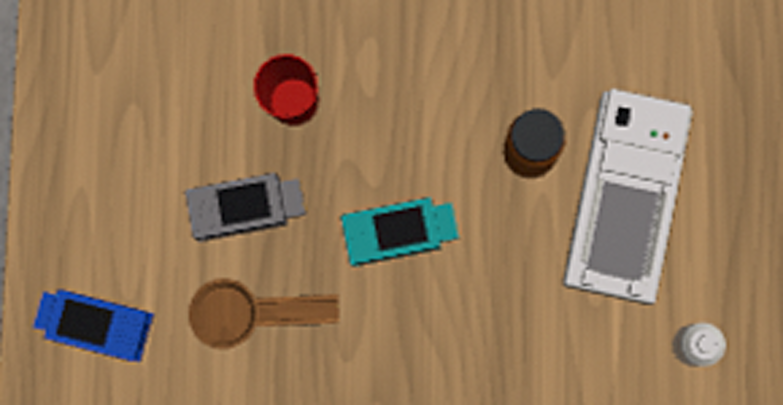

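View pics/scene0.png

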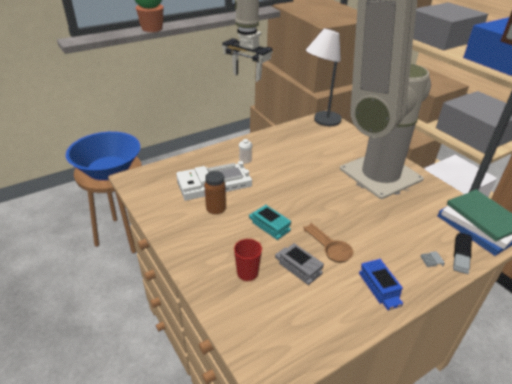

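The pack-shaped things in the top view are grey at about (191,206), turquoise at (247,214) and blue at (134,251). The grey one is meant: the case is grey with a black panel, and the enlarged crop confirms it. The unit is at about (331,203), with its hood end up in the image and its hooks at the bottom. Next I fit poses from the masks.

```bash
cat > h.py <<'E'
from workcell import manip
import cv2,numpy as np
from scipy.optimize import minimize
from scipy.spatial.transform import Rotation as R
def proj(P,c,pts):
    X=np.asarray(pts,float)@cv2.Rodrigues(np.array(P["rvec"],float))[0].T+np.array(P["tvec"]); K=np.array(P["K"])
    if c=="wrist":
        r=np.hypot(X[:,0],X[:,1]);th=np.arctan2(r,X[:,2]);u=X[:,:2]/np.maximum(r,1e-9)[:,None]*th[:,None]
    else: u=X[:,:2]/X[:,2:]
    return u*K[[0,1],[0,1]]+K[:2,2]
def ray(P,c,px,z):
    K=np.array(P["K"]);u=(np.atleast_2d(px)-K[:2,2])/K[[0,1],[0,1]]
    if c=="wrist":
        r=np.hypot(u[:,0],u[:,1]);d=np.c_[u/np.maximum(r,1e-9)[:,None]*np.sin(r)[:,None],np.cos(r)]
    else: d=np.c_[u,np.ones(len(u))]
    M=cv2.Rodrigues(np.array(P["rvec"],float))[0];o=-M.T@np.array(P["tvec"]);d=d@M
    return o+d*((z-o[2])/d[:,2])[:,None]
def box(x0,x1,y0,y1,z0,z1):
    # edges subdivided: straight lines curve in the fisheye
    t=np.linspace(0,1,9);g=lambda a,b:a+(b-a)*t
    return np.array([p for z in(z0,z1) for s in t for p in((g(x0,x1)[0]+(x1-x0)*s,y0,z),(x0+(x1-x0)*s,y1,z),(x0,y0+(y1-y0)*s,z),(x1,y0+(y1-y0)*s,z))])
PACK=[box(-55,55,-30,30,0,44),box(55,79,-22,22,0,14)]
UNIT=[box(-85,156,-55,55,0,30)]
def pose(parts,q):
    c,s=np.cos(q[2]),np.sin(q[2]);M=np.array([[c,-s,0],[s,c,0],[0,0,1]])
    return [b@M.T+[q[0],q[1],q[3] if len(q)>3 else 0] for b in parts]
def render(P,c,parts):
    S=4;m=np.zeros((384*S,512*S),np.uint8)
    for b in parts: cv2.fillConvexPoly(m,cv2.convexHull(np.round(proj(P,c,b)*S+S/2-.5).astype(np.int32)),255)
    return cv2.resize(m,(512,384),interpolation=cv2.INTER_AREA)/255.
def fit(parts,obs,q0):
    # obs: list of (P,cam,mask)
    def f(q):
        q=np.array(q)*[1,1,.01];e=0
        for P,c,m in obs:
            r=render(P,c,pose(parts,q));e+=1-np.minimum(r,m).sum()/np.maximum(r,m).sum()
        return e
    b=None
    for k in(8,3):
        s=np.array(q0)*[1,1,100] if b is None else b.x
        b=minimize(f,s,method="Nelder-Mead",options=dict(initial_simplex=np.vstack([s,s+[k,0,0],s+[0,k,0],s+[0,0,k]]),xatol=.05,fatol=1e-5))
    return b.x*[1,1,.01],b.fun/len(obs)
E
python3 - <<'E'
from h import *
obs={}
for c in("top","scene"):
    manip.snapshot(c);obs[c]=manip.camera_params(c)
def near(n,c,px):
    L=manip.trace(n,c);D=[np.hypot((d["extent"][0]+d["extent"][2])/2-px[0],(d["extent"][1]+d["extent"][3])/2-px[1]) for d in L]
    return np.array(L[int(np.argmin(D))]["pixels"],float)
T=obs["top"]
g=ray(T,"top",[[191,206],[217,203],[331,203],[342,170]],30);print(g.round())
for n,parts,pt,ps,a,b in(("pack",PACK,(191,206),(300,264),g[0],g[1]),("unit",UNIT,(331,203),(213,181),g[2],g[3])):
    O=[(T,"top",near(n,"top",pt)),(obs["scene"],"scene",near(n,"scene",ps))]
    q0=[a[0],a[1],np.arctan2(b[1]-a[1],b[0]-a[0])]
    if n=="unit": q0[:2]=np.array(q0[:2])-35*np.array([np.cos(q0[2]),np.sin(q0[2])])
    for o in (O[:1],O): print(n,fit(parts,o,q0))
for n,c in(("cup",(206,162)),("jar",(298,183)),("dispenser",(359,257)),("spoon_rest",(183,246))): print(n,ray(T,"top",[c],40).round())
print(manip.observe()["t"]); print({k:np.round(v,3).tolist() for k,v in manip.camera_params("wrist").items()})
E
```

```text
[[ 531.  200.   30.]
 [ 541.  116.   30.]
 [ 546. -253.   30.]
 [ 655. -289.   30.]]
pack (array([528.82980982, 212.12721928,  -1.36104933]), np.float64(0.052657208409420786))
pack (array([530.88350144, 212.3868064 ,  -1.37997568]), np.float64(0.07961124231932698))
unit (array([ 5.15605440e+02, -2.51540251e+02, -2.11989614e-01]), np.float64(0.028367057121945205))
unit (array([ 5.15671743e+02, -2.52440272e+02, -2.10996998e-01]), np.float64(0.1676315776765821))
cup [[674. 154.  40.]]
jar [[ 609. -145.   40.]]
dispenser [[ 374. -339.   40.]]
spoon_rest [[401. 220.  40.]]
1.0
{'K': [[297.319, 0.0, 251.738], [0.0, 297.319, 199.233], [0.0, 0.0, 1.0]], 'rvec': [-2.445, 1.607, 0.202], 'tvec': [-599.029, -29.57, 390.431]}
```

```bash
python3 -m creep '[{"tx":0.4,"ty":1,"wz":0.21},{"tx":0.4,"ty":1,"wz":0.21},{"tx":0.4,"ty":1,"wz":0.21},{"tx":0.4,"ty":1,"wz":0.21},{"tx":0.4,"ty":1,"wz":0.21},{"tx":0.4,"ty":1,"wz":0.21}]'
python3 -m creep '[{"tx":0.4,"ty":1,"wz":0.22},{"tx":0.4,"ty":1,"wz":0.22},{"tx":0.4,"ty":1,"wz":0.22},{"tx":0.4,"ty":1,"wz":0.22},{"tx":0.4,"ty":1,"wz":0.22},{"tx":0.4,"ty":1,"wz":0.22}]'
python3 -m creep '[{"tx":0.17,"ty":0.54},{"tx":0.17,"ty":0.54},{"tx":0.17,"ty":0.54},{"tx":0.17,"ty":0.54},{"tx":0.17,"ty":0.54}]'
python3 - <<'E'
from h import *
s=manip.observe();P=manip.camera_params("wrist");a=manip.snapshot("wrist")
cv2.imwrite("pics/w1.png",a[:,:,::-1])
M=R.from_rotvec(s["orientation"]).as_matrix();print(s["t"],s["eef_pos"],M.round(3),s["joint_positions"])
for d in manip.trace("pack","wrist"):
    print(round(d["p"],2),d["extent"])
    if d["p"]>.5: print(fit(PACK,[(P,"wrist",np.array(d["pixels"],float))],[530,212,-1.37]))
C=cv2.Rodrigues(np.array(P["rvec"]))[0];print("cam",-C.T@P["tvec"],C[2])
E
```

```text
1.0 [ 237.97143832 -550.80260137  218.64427362] [[ 0.918  0.397  0.   ]
 [ 0.397 -0.918 -0.   ]
 [ 0.     0.    -1.   ]] [-1.24841292e+00  1.30385142e-01  1.48819969e+00  5.64750813e-06
  1.52298542e+00 -8.54310823e-02]
cam [ 299.82954111 -522.9130267   385.76015912] [-0.22713732 -0.09835034 -0.96888381]invalid input
invalid input
invalid input
```

View pics/w1.png

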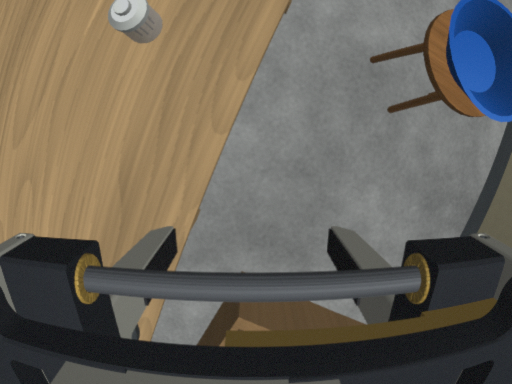

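The moves were refused, probably because rows need every key. The picture is still the view from the start, with the dispenser at (135,20) and the fingers at the bottom.

```bash
python3 -m creep '[{"jaw":100,"tx":0.4,"ty":1,"tz":0,"wx":0,"wy":0,"wz":0.21},{"jaw":100,"tx":0.4,"ty":1,"tz":0,"wx":0,"wy":0,"wz":0.21},{"jaw":100,"tx":0.4,"ty":1,"tz":0,"wx":0,"wy":0,"wz":0.21},{"jaw":100,"tx":0.4,"ty":1,"tz":0,"wx":0,"wy":0,"wz":0.21},{"jaw":100,"tx":0.4,"ty":1,"tz":0,"wx":0,"wy":0,"wz":0.21},{"jaw":100,"tx":0.4,"ty":1,"tz":0,"wx":0,"wy":0,"wz":0.21}]'
```

```text
t: 1.85
eef_pos: [359.1, -247.9, 219.0]
orientation: [2.701, 1.604, 0.001]
contact_force: [-1.1, -1.2, -0.3]
gripper_width: 93.1
grip_force: 0.0
```

```bash
python3 -m creep '[{"jaw":100,"tx":0.4,"ty":1,"tz":0,"wx":0,"wy":0,"wz":0.22},{"jaw":100,"tx":0.4,"ty":1,"tz":0,"wx":0,"wy":0,"wz":0.22},{"jaw":100,"tx":0.4,"ty":1,"tz":0,"wx":0,"wy":0,"wz":0.22},{"jaw":100,"tx":0.4,"ty":1,"tz":0,"wx":0,"wy":0,"wz":0.22},{"jaw":100,"tx":0.4,"ty":1,"tz":0,"wx":0,"wy":0,"wz":0.22}]'
python3 -m creep '[{"jaw":100,"tx":0.17,"ty":0.54,"tz":0,"wx":0,"wy":0,"wz":0},{"jaw":100,"tx":0.17,"ty":0.54,"tz":0,"wx":0,"wy":0,"wz":0},{"jaw":100,"tx":0.17,"ty":0.54,"tz":0,"wx":0,"wy":0,"wz":0},{"jaw":100,"tx":0.17,"ty":0.54,"tz":0,"wx":0,"wy":0,"wz":0}]'
python3 - <<'E'
from h import *
s=manip.observe();P=manip.camera_params("wrist");a=manip.snapshot("wrist")
cv2.imwrite("pics/w2.png",a[:,:,::-1])
M=R.from_rotvec(s["orientation"]).as_matrix();print(s["t"],s["eef_pos"],M.round(3),s["joint_positions"])
for d in manip.trace("pack","wrist"):
    print(round(d["p"],2),d["extent"])
    if d["p"]>.5: print(fit(PACK,[(P,"wrist",np.array(d["pixels"],float))],[530,212,-1.37]))
C=cv2.Rodrigues(np.array(P["rvec"]))[0];print("cam",-C.T@P["tvec"],C[2])
E
```

```text
t: 2.48
eef_pos: [475.0, 40.5, 219.0]
orientation: [2.001, 2.42, 0.0]
contact_force: [0.5, -0.6, 0.3]
gripper_width: 93.1
grip_force: 0.0
t: 2.98
eef_pos: [525.6, 203.4, 218.0]
orientation: [-1.999, -2.423, 0.001]
contact_force: [-1.4, 0.3, -0.4]
gripper_width: 93.1
grip_force: 0.0
2.975 [525.64508114 203.36589796 217.95078443] [[-0.19   0.982 -0.001]
 [ 0.982  0.19   0.   ]
 [ 0.    -0.001 -1.   ]] [2.78056109e-01 3.32601120e-02 1.59191649e+00 1.91216425e-04
 1.51702814e+00 8.72756318e-02]
0.95 [127.3, 0.4, 212.0, 79.0]
(array([530.  , 212.  ,  -1.37]), np.float64(1.0))
0.86 [186.8, 255.7, 237.4, 334.4]
(array([530.  , 212.  ,  -1.37]), np.float64(1.0))
cam [511.9963049  271.19768812 385.06321812] [ 0.04631056 -0.24324351 -0.96885908]
```

View pics/w2.png

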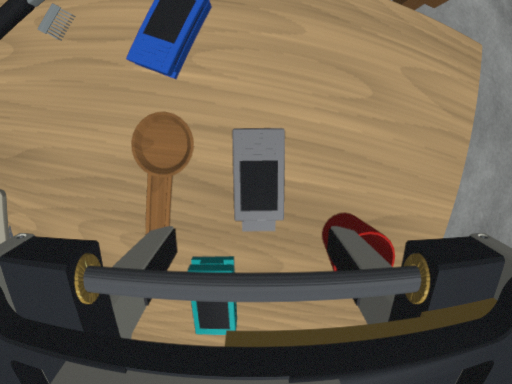

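The wrist view shows the grey pack at (259,178), tongue down at (259,226). The blue pack is at (170,35) and the turquoise one at (213,295). The network found only the blue and turquoise ones, so I segment the grey pack by its low saturation.

Run:
```python
from h import *
P=manip.camera_params("wrist");a=cv2.imread("pics/w2.png")
h=cv2.cvtColor(a,cv2.COLOR_BGR2HSV);m=(h[:,:,1]<70).astype(np.uint8)
n,l,st,ce=cv2.connectedComponentsWithStats(m,connectivity=4);k=l[140,259];print(st[k],ce[k])
m=np.zeros((384,512),np.uint8);c,_=cv2.findContours((l==k).astype(np.uint8),0,1);cv2.drawContours(m,c,-1,1,-1)
q,e=fit(PACK,[(P,"wrist",m.astype(float))],[530,212,-1.37]);print(q,e)
for cam in("top","scene"):pass
```

```text
[ 232  128   53  104 5133] [258.41632574 177.2783947 ]
[530.36176149 212.15164626  -1.37252941] 0.0149728222108243
```

Run:
```python
from h import *
s=manip.observe();p=np.array(s["eef_pos"]);M=R.from_rotvec(s["orientation"]).as_matrix();print(s["t"],p,np.arctan2(M[1,1],M[0,1]))
q=[530.4,212.2,-1.3725];u=np.array([np.cos(q[2]),np.sin(q[2])]);t=np.r_[np.array(q[:2])-5*u,21]
print((t-p),(t-p)/300,(q[2]+np.pi/2-np.arctan2(M[1,1],M[0,1]))/np.pi)
```

```text
3.075 [525.2573095  200.76536791 218.1575863 ] 0.18827023838812587
[   4.15769385   16.3366502  -197.1575863 ] [ 0.01385898  0.0544555  -0.65719195] 0.003191403059627784
```

```bash
python3 -m creep '[{"jaw":100,"tx":0.014,"ty":0.054,"tz":-0.15,"wx":0,"wy":0,"wz":0.003},{"jaw":100,"tx":0.014,"ty":0.054,"tz":-0.33,"wx":0,"wy":0,"wz":0.003},{"jaw":100,"tx":0.014,"ty":0.054,"tz":-0.5,"wx":0,"wy":0,"wz":0.003},{"jaw":100,"tx":0.014,"ty":0.054,"tz":-0.6,"wx":0,"wy":0,"wz":0.003},{"jaw":100,"tx":0.014,"ty":0.054,"tz":-0.657,"wx":0,"wy":0,"wz":0.003},{"jaw":100,"tx":0.014,"ty":0.054,"tz":-0.657,"wx":0,"wy":0,"wz":0.003}]'
python3 -m creep '[{"jaw":50,"tx":0,"ty":0,"tz":0,"wx":0,"wy":0,"wz":0},{"jaw":50,"tx":0,"ty":0,"tz":0,"wx":0,"wy":0,"wz":0},{"jaw":50,"tx":0,"ty":0,"tz":0,"wx":0,"wy":0,"wz":0},{"jaw":50,"tx":0,"ty":0,"tz":0,"wx":0,"wy":0,"wz":0},{"jaw":50,"tx":0,"ty":0,"tz":0,"wx":0,"wy":0,"wz":0},{"jaw":50,"tx":0,"ty":0,"tz":0,"wx":0,"wy":0,"wz":0}]' 35
```

```text
t: 3.82
eef_pos: [528.8, 216.3, 20.9]
orientation: [-1.993, -2.428, 0.002]
contact_force: [-0.1, -0.2, 1.3]
gripper_width: 92.7
grip_force: 0.0
t: 4.58
eef_pos: [529.9, 217.8, 22.3]
orientation: [1.991, 2.429, 0.002]
contact_force: [-0.3, -0.8, 5.6]
gripper_width: 59.7
grip_force: 35.0
```

```bash
python3 -m creep '[{"jaw":50,"tx":0,"ty":0,"tz":0.1,"wx":0,"wy":0,"wz":0},{"jaw":50,"tx":0,"ty":0,"tz":0.3,"wx":0,"wy":0,"wz":0},{"jaw":50,"tx":0,"ty":-0.1,"tz":0.46,"wx":0,"wy":0,"wz":0.05},{"jaw":50,"tx":0.03,"ty":-0.25,"tz":0.58,"wx":0,"wy":0,"wz":0.1},{"jaw":50,"tx":0.06,"ty":-0.42,"tz":0.66,"wx":0,"wy":0,"wz":0.15},{"jaw":50,"tx":0.1,"ty":-0.6,"tz":0.66,"wx":0,"wy":0,"wz":0.2},{"jaw":50,"tx":0.1,"ty":-0.8,"tz":0.66,"wx":0,"wy":0,"wz":0.25},{"jaw":50,"tx":0.1,"ty":-1,"tz":0.66,"wx":0,"wy":0,"wz":0.3}]'
python3 -m creep '[{"jaw":50,"tx":0.03,"ty":-0.18,"tz":0,"wx":0,"wy":0,"wz":0.04},{"jaw":50,"tx":0.06,"ty":-0.36,"tz":0,"wx":0,"wy":0,"wz":0.07},{"jaw":50,"tx":0.1,"ty":-0.52,"tz":0,"wx":0,"wy":0,"wz":0.07},{"jaw":50,"tx":0.1,"ty":-0.62,"tz":0,"wx":0,"wy":0,"wz":0.07},{"jaw":50,"tx":0.1,"ty":-0.62,"tz":0,"wx":0,"wy":0,"wz":0.07},{"jaw":50,"tx":0.1,"ty":-0.62,"tz":0,"wx":0,"wy":0,"wz":0.07}]'
python3 - <<'E'
from h import *
s=manip.observe();P=manip.camera_params("wrist");a=manip.snapshot("wrist")
import pickle;pickle.dump((s,P),open("w3.pkl","wb"))
M=R.from_rotvec(s["orientation"]).as_matrix();print(s["t"],s["eef_pos"],M.round(3),s["joint_positions"])
b=a[:,:,::-1].copy()
for d in manip.trace("unit","wrist"):
    print(round(d["p"],2),d["extent"])
    print(fit(UNIT,[(P,"wrist",np.array(d["pixels"],float))],[515.6,-252,-.211]))
b=cv2.resize(b,None,fx=1.5625,fy=1.5625,interpolation=cv2.INTER_CUBIC)
cv2.imwrite("pics/w3.png",b);cv2.imwrite("pics/w3raw.png",a[:,:,::-1])
E
```

```text
t: 5.58
eef_pos: [558.3, -84.0, 218.2]
orientation: [-0.663, -3.069, -0.0]
contact_force: [0.9, -0.5, -2.9]
gripper_width: 59.8
grip_force: 35.0
t: 6.32
eef_pos: [588.7, -267.6, 218.3]
orientation: [-0.331, -3.122, -0.002]
contact_force: [0.0, 0.3, -3.3]
gripper_width: 59.8
grip_force: 35.0
6.325 [ 588.68236849 -267.59922482  218.27596554] [[-0.978  0.21  -0.002]
 [ 0.21   0.978  0.002]
 [ 0.002  0.001 -1.   ]] [-5.06197316e-01  2.58540974e-01  1.34412211e+00  4.89622492e-04
  1.54136446e+00 -1.86575641e+00]
0.82 [206.8, 49.2, 299.6, 154.1]
(array([ 5.12532231e+02, -2.48384220e+02, -2.01918180e-01]), np.float64(0.46981807548733856))
```

View pics/w3.png

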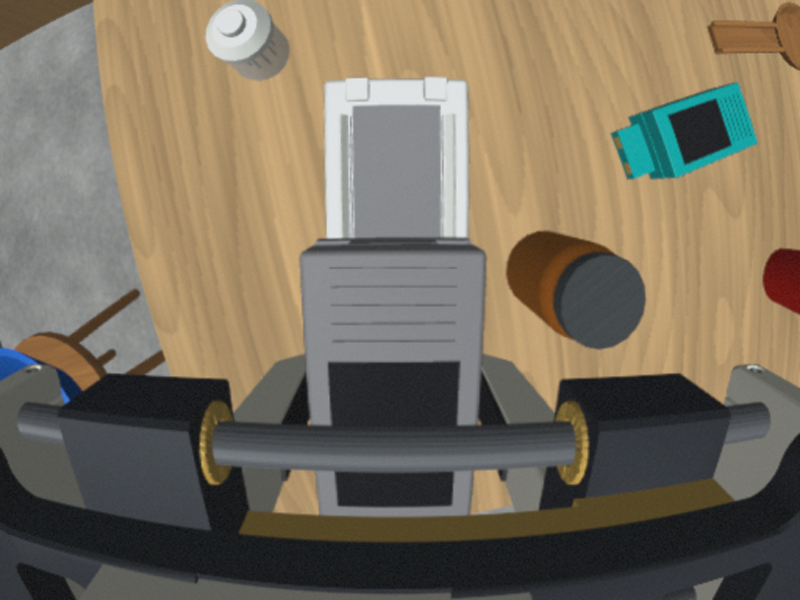

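The wrist view shows the held pack square in the jaws, heel up at (393,250). Behind it is the empty tray, with the hooks at (357,89) and (435,89) in the enlarged picture, all roughly aligned. Next I overlay the model on an enlarged crop to refine the unit pose.

Run:
```python
from h import *
import pickle
s,P=pickle.load(open("w3.pkl","rb"));a=cv2.imread("pics/w3raw.png");F=6;x0,y0=200,45
c=cv2.resize(a[y0:y0+100,x0:x0+110],None,fx=F,fy=F,interpolation=cv2.INTER_CUBIC)
q=[515.6,-252,-.211]
def line(pts,col):
    p=proj(P,"wrist",pose([np.array(pts,float)],q)[0]);p=((p-[x0,y0]+.5)*F-.5).round().astype(int)
    cv2.polylines(c,[p],False,col,1)
for sg in(1,-1): 
    line([(-80,20*sg,53),(-80,36*sg,53),(-63,36*sg,53),(-63,20*sg,53),(-80,20*sg,53)],(0,0,255))
    line([(x,34*sg,48) for x in range(-54,40,5)],(0,255,0))
line([(40,-55,0),(-85,-55,0),(-85,55,0),(40,55,0)],(255,0,0))
cv2.imwrite("pics/o1.png",c)
```

```text
(no output)
```

View pics/o1.png

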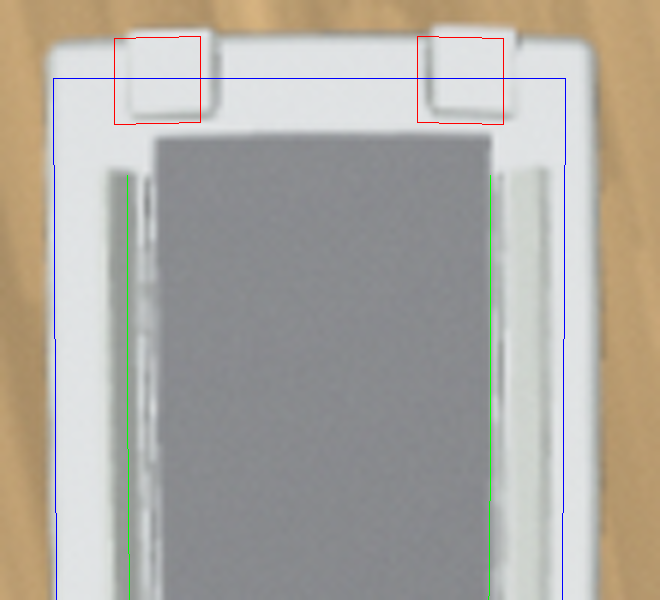

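Run:
```python
from h import *
import pickle
s,P=pickle.load(open("w3.pkl","rb"));a=cv2.imread("pics/w3raw.png");F=6;x0,y0=185,145
c=cv2.resize(a[y0:y0+90,x0:x0+132],None,fx=F,fy=F,interpolation=cv2.INTER_CUBIC)
p=np.array(s["eef_pos"]);M=R.from_rotvec(s["orientation"]).as_matrix();yaw=np.arctan2(M[1,1],M[0,1])-np.pi/2
u=np.array([np.cos(yaw),np.sin(yaw)]);q=[*(p[:2]+5*u),yaw,p[2]-21];print(q)
def line(pts,col):
    r=proj(P,"wrist",pose([np.array(pts,float)],q)[0]);r=((r-[x0,y0]+.5)*F-.5).round().astype(int);cv2.polylines(c,[r],False,col,1)
line([(0,-30,44),(-55,-30,44),(-55,30,44),(0,30,44)],(0,0,255));line([(-55,-30,0),(-55,30,0)],(0,255,0))
cv2.imwrite("pics/o2.png",c)
```

```text
[np.float64(593.5712126776016), np.float64(-268.647653425119), np.float64(-0.2112535231110353), np.float64(197.27596553840516)]
```

View pics/o2.png

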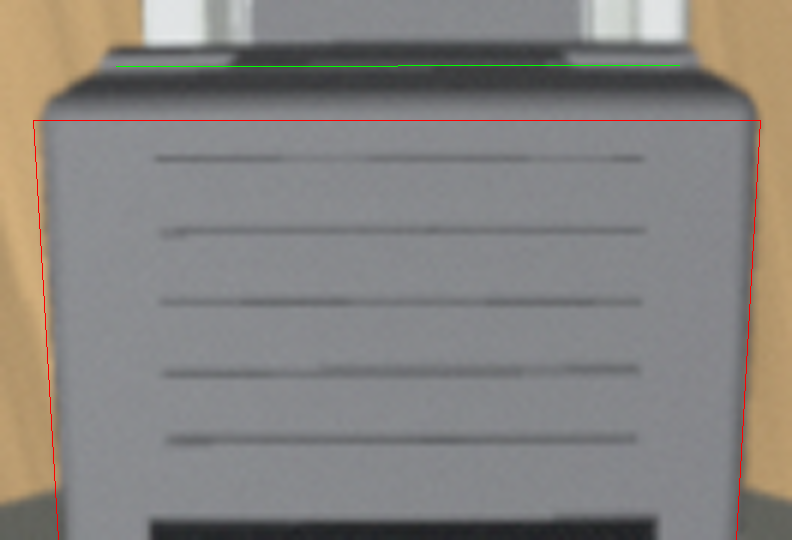

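The held pack matches the hand model to within 2 mm. The unit sits about 2.6 mm further to +y than the first fit. Next I compute the waypoints.

```bash
cat > wp.py <<'E'
import sys,numpy as np
from h import manip,R
U=np.array([515.5,-249.3]);YAW=-.211;GX,GZ=-5,21
def tcp(xt,zt,th,y=0):
    c,s=np.cos(th),np.sin(th);X=xt+(GX-79)*c+GZ*s;Z=32+zt-(GX-79)*s+GZ*c
    e=np.array([np.cos(YAW),np.sin(YAW)]);n=np.array([-e[1],e[0]])
    return np.r_[U+X*e+y*n,Z]
def now():
    s=manip.observe();p=np.array(s["eef_pos"]);M=R.from_rotvec(s["orientation"]).as_matrix()
    e=np.array([np.cos(YAW),np.sin(YAW)]);z=-M[:,2] # pack z
    th=np.arctan2(z[:2]@e,z[2]);yaw=np.arctan2(M[1,1],M[0,1])-np.pi/2
    c,sn=np.cos(th),np.sin(th);d=p[:2]-U
    f=np.array(s["contact_force"])
    print("t",round(s["t"],2),"tip x %.1f z %.1f y %.1f th %.3f yaw %.3f"%(d@e-(GX-79)*c-GZ*sn,p[2]-32+(GX-79)*sn-GZ*c,d@[-e[1],e[0]],th,yaw),"Fx %.1f Fy %.1f Fz %.1f"%(f[:2]@e,f[:2]@[-e[1],e[0]],f[2]),"w %.1f"%s["gripper_width"])
    return p,th
if __name__=="__main__":
    p,th=now();a=th;q=p
    for w in sys.argv[1:]:
        v=[float(k) for k in w.split(",")];t=tcp(*v)
        print(w,"shift/300",((t-p)/300).round(4),"turn/pi",(np.array([-np.sin(YAW),np.cos(YAW)])*(v[2]-a)/np.pi).round(4))
E
python3 wp.py 40,40,.19 40,3,.19 58,1.5,.19
```

```text
t 6.42 tip x 159.7 z 166.0 y -2.0 th 0.001 yaw -0.210 Fx 0.3 Fy -0.4 Fz -3.0 w 59.9
40,40,.19 shift/300 [-0.371   0.0862 -0.3685] turn/pi [0.0126 0.0588]
40,3,.19 shift/300 [-0.371   0.0862 -0.4918] turn/pi [0.0126 0.0588]
58,1.5,.19 shift/300 [-0.3123  0.0737 -0.4968] turn/pi [0.0126 0.0588]
```

```bash
python3 -m creep '[{"jaw":50,"tx":-0.16,"ty":0.04,"tz":-0.03,"wx":0.004,"wy":0.02,"wz":0},{"jaw":50,"tx":-0.33,"ty":0.078,"tz":-0.12,"wx":0.008,"wy":0.04,"wz":0},{"jaw":50,"tx":-0.371,"ty":0.086,"tz":-0.28,"wx":0.0126,"wy":0.0588,"wz":0},{"jaw":50,"tx":-0.371,"ty":0.086,"tz":-0.37,"wx":0.0126,"wy":0.0588,"wz":0},{"jaw":50,"tx":-0.371,"ty":0.086,"tz":-0.37,"wx":0.0126,"wy":0.0588,"wz":0},{"jaw":50,"tx":-0.371,"ty":0.086,"tz":-0.37,"wx":0.0126,"wy":0.0588,"wz":0}]'
python3 - <<'E'
from h import *
import pickle,wp
wp.now()
s=manip.observe();P=manip.camera_params("wrist");a=manip.snapshot("wrist");pickle.dump((s,P),open("w4.pkl","wb"))
cv2.imwrite("pics/w4raw.png",a[:,:,::-1])
c=cv2.resize(a[40:240,150:360,::-1],None,fx=3,fy=3,interpolation=cv2.INTER_CUBIC)
cv2.imwrite("pics/w4.png",c);wp.now()
E
python3 wp.py 40,3,.19 58,1.5,.19
```

```text
t: 7.18
eef_pos: [479.0, -242.6, 110.2]
orientation: [-0.31, -2.939, -0.028]
contact_force: [0.1, 0.0, -2.3]
gripper_width: 59.8
grip_force: 35.0
t 7.17 tip x 41.5 z 42.0 y -1.1 th 0.187 yaw -0.210 Fx 0.1 Fy 0.1 Fz -2.3 w 59.8
t 7.22 tip x 42.0 z 42.5 y -1.4 th 0.186 yaw -0.210 Fx 1.2 Fy 0.6 Fz -2.8 w 59.7
t 7.22 tip x 42.0 z 42.5 y -1.4 th 0.186 yaw -0.210 Fx 1.2 Fy 0.6 Fz -2.8 w 59.7
40,3,.19 shift/300 [-0.005   0.0057 -0.1307] turn/pi [0.0003 0.0014]
58,1.5,.19 shift/300 [ 0.0537 -0.0068 -0.1357] turn/pi [0.0003 0.0014]
```

View pics/w4.png

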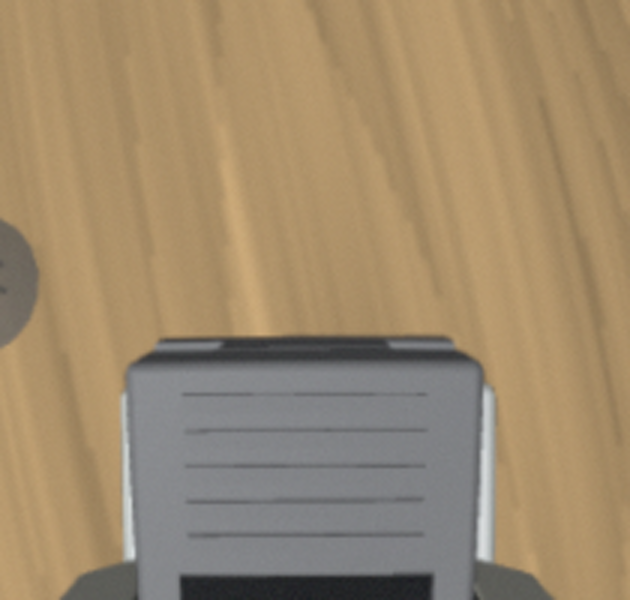

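The view over the tray shows the pack centred between the unit's white edges at crop columns 122 and 495, about 0.7 mm off centre. The tip is not hidden by anything unexpected, so I descend.

```bash
python3 -m creep '[{"jaw":50,"tx":-0.005,"ty":0.0045,"tz":-0.05,"wx":0.0003,"wy":0.0014,"wz":0},{"jaw":50,"tx":-0.005,"ty":0.0045,"tz":-0.09,"wx":0.0003,"wy":0.0014,"wz":0},{"jaw":50,"tx":-0.005,"ty":0.0045,"tz":-0.12,"wx":0.0003,"wy":0.0014,"wz":0},{"jaw":50,"tx":-0.005,"ty":0.0045,"tz":-0.128,"wx":0.0003,"wy":0.0014,"wz":0},{"jaw":50,"tx":-0.005,"ty":0.0045,"tz":-0.128,"wx":0.0003,"wy":0.0014,"wz":0},{"jaw":50,"tx":-0.005,"ty":0.0045,"tz":-0.128,"wx":0.0003,"wy":0.0014,"wz":0}]'
python3 wp.py 40,1,.19 58,1.5,.19
```

```text
t: 7.98
eef_pos: [476.3, -241.2, 70.5]
orientation: [-0.311, -2.932, -0.03]
contact_force: [-4.0, 2.9, 5.6]
gripper_width: 59.8
grip_force: 35.0
t 7.97 tip x 38.3 z 1.7 y -0.3 th 0.194 yaw -0.211 Fx -4.5 Fy 2.0 Fz 5.6 w 59.8
40,1,.19 shift/300 [ 0.0052 -0.0002 -0.0034] turn/pi [-0.0003 -0.0013]
58,1.5,.19 shift/300 [ 0.0639 -0.0127 -0.0018] turn/pi [-0.0003 -0.0013]
```

```bash
python3 -m creep '[{"jaw":50,"tx":0,"ty":0,"tz":0.005,"wx":0,"wy":0,"wz":0},{"jaw":50,"tx":0.02,"ty":-0.004,"tz":0.005,"wx":0,"wy":0,"wz":0},{"jaw":50,"tx":0.04,"ty":-0.0085,"tz":0.005,"wx":0,"wy":0,"wz":0},{"jaw":50,"tx":0.0587,"ty":-0.0125,"tz":0.005,"wx":0,"wy":0,"wz":0},{"jaw":50,"tx":0.0587,"ty":-0.0125,"tz":0.005,"wx":0,"wy":0,"wz":0},{"jaw":50,"tx":0.0587,"ty":-0.0125,"tz":0.005,"wx":0,"wy":0,"wz":0}]'
python3 wp.py 60,1.5,.19 64,1.5,.17
```

```text
t: 8.72
eef_pos: [494.0, -245.0, 71.5]
orientation: [-0.31, -2.932, -0.03]
contact_force: [-0.0, 0.3, -3.5]
gripper_width: 59.3
grip_force: 35.0
t 8.72 tip x 56.4 z 2.7 y -0.3 th 0.194 yaw -0.211 Fx -0.1 Fy 0.3 Fz -3.5 w 59.3
60,1.5,.19 shift/300 [ 0.0114 -0.0015 -0.0049] turn/pi [-0.0002 -0.0012]
64,1.5,.17 shift/300 [ 0.0221 -0.0038 -0.0102] turn/pi [-0.0016 -0.0074]
```

```bash
python3 -m creep '[{"jaw":50,"tx":0.005,"ty":-0.0011,"tz":0,"wx":0,"wy":0,"wz":0},{"jaw":50,"tx":0.01,"ty":-0.0021,"tz":0,"wx":0,"wy":0,"wz":0},{"jaw":50,"tx":0.015,"ty":-0.0032,"tz":0,"wx":0,"wy":0,"wz":0},{"jaw":50,"tx":0.02,"ty":-0.0043,"tz":0,"wx":0,"wy":0,"wz":0},{"jaw":50,"tx":0.02,"ty":-0.0043,"tz":0,"wx":0,"wy":0,"wz":0}]'
python3 wp.py 66,1.5,.18
```

```text
t: 9.35
eef_pos: [499.4, -246.2, 71.5]
orientation: [-0.31, -2.931, -0.031]
contact_force: [-4.1, 0.7, -0.4]
gripper_width: 59.6
grip_force: 35.0
t 9.35 tip x 61.9 z 2.7 y -0.3 th 0.195 yaw -0.211 Fx -4.2 Fy -0.2 Fz -0.4 w 59.6
66,1.5,.18 shift/300 [ 0.0117 -0.0014 -0.0078] turn/pi [-0.001  -0.0047]
```

```bash
python3 wp.py 62,2.5,.18 62,2.3,.165 62,2.1,.155
```

```text
t 9.35 tip x 61.9 z 2.7 y -0.3 th 0.195 yaw -0.211 Fx -4.2 Fy -0.2 Fz -0.4 w 59.6
62,2.5,.18 shift/300 [-0.0014  0.0014 -0.0045] turn/pi [-0.001  -0.0047]
62,2.3,.165 shift/300 [-0.0031  0.0018 -0.0091] turn/pi [-0.002  -0.0094]
62,2.1,.155 shift/300 [-0.0042  0.002  -0.0124] turn/pi [-0.0027 -0.0125]
```

```bash
python3 -m creep '[{"jaw":50,"tx":-0.0008,"ty":0.0005,"tz":-0.002,"wx":-0.0005,"wy":-0.0024,"wz":0},{"jaw":50,"tx":-0.0014,"ty":0.001,"tz":-0.0045,"wx":-0.001,"wy":-0.0047,"wz":0},{"jaw":50,"tx":-0.0022,"ty":0.001,"tz":-0.007,"wx":-0.0015,"wy":-0.007,"wz":0},{"jaw":50,"tx":-0.0031,"ty":0.0013,"tz":-0.0091,"wx":-0.002,"wy":-0.0094,"wz":0},{"jaw":50,"tx":-0.0031,"ty":0.0013,"tz":-0.0091,"wx":-0.002,"wy":-0.0094,"wz":0}]'
python3 wp.py 62,2.1,.155 66,2.1,.165
```

```text
t: 9.98
eef_pos: [498.7, -245.9, 68.8]
orientation: [-0.314, -2.962, -0.026]
contact_force: [-4.8, -0.4, -0.8]
gripper_width: 59.8
grip_force: 35.0
t 9.97 tip x 62.3 z 2.4 y -0.2 th 0.164 yaw -0.211 Fx -4.6 Fy -1.4 Fz -0.8 w 59.8
62,2.1,.155 shift/300 [-0.0019  0.0011 -0.0033] turn/pi [-0.0006 -0.0027]
66,2.1,.165 shift/300 [ 0.0123 -0.0019 -0.0006] turn/pi [0.0001 0.0004]
```

```bash
python3 -m creep '[{"jaw":50,"tx":0,"ty":0,"tz":-0.0025,"wx":-0.0002,"wy":-0.001,"wz":0},{"jaw":50,"tx":0,"ty":0,"tz":-0.0045,"wx":-0.0003,"wy":-0.0015,"wz":0},{"jaw":50,"tx":0,"ty":0,"tz":-0.0045,"wx":-0.0003,"wy":-0.0015,"wz":0}]'
python3 wp.py 66,2.1,.165
```

```text
t: 10.35
eef_pos: [498.7, -245.9, 67.7]
orientation: [-0.314, -2.966, -0.025]
contact_force: [-6.5, 1.1, 1.2]
gripper_width: 60.3
grip_force: 35.0
t 10.35 tip x 62.4 z 1.6 y -0.2 th 0.159 yaw -0.211 Fx -6.6 Fy -0.2 Fz 1.2 w 60.3
66,2.1,.165 shift/300 [ 0.0124 -0.0019  0.0031] turn/pi [0.0004 0.0017]
```

```bash
python3 -m creep '[{"jaw":50,"tx":0.0033,"ty":-0.0007,"tz":-0.001,"wx":-0.0002,"wy":-0.001,"wz":0},{"jaw":50,"tx":0.0065,"ty":-0.0014,"tz":-0.001,"wx":-0.0002,"wy":-0.001,"wz":0},{"jaw":50,"tx":0.0098,"ty":-0.0021,"tz":-0.001,"wx":-0.0002,"wy":-0.001,"wz":0},{"jaw":50,"tx":0.013,"ty":-0.0028,"tz":-0.001,"wx":-0.0002,"wy":-0.001,"wz":0},{"jaw":50,"tx":0.0163,"ty":-0.0035,"tz":-0.001,"wx":-0.0002,"wy":-0.001,"wz":0},{"jaw":50,"tx":0.0163,"ty":-0.0035,"tz":-0.001,"wx":-0.0002,"wy":-0.001,"wz":0}]' 50
python3 wp.py 72,1,.155
python3 -c "
from h import manip;print(manip.observe()['moment'])"
```

```text
t: 11.1
eef_pos: [503.1, -246.8, 67.2]
orientation: [-0.314, -2.968, -0.025]
contact_force: [-9.2, 1.3, 2.4]
gripper_width: 59.7
grip_force: 50.0
t 11.1 tip x 67.0 z 1.3 y -0.1 th 0.158 yaw -0.211 Fx -9.3 Fy -0.7 Fz 2.4 w 59.7
72,1,.155 shift/300 [ 0.0162 -0.003  -0.0018] turn/pi [-0.0002 -0.0008]
[0.32330947 1.28910456 0.01417308]
```

```bash
python3 -m creep '[{"jaw":50,"tx":0.0033,"ty":-0.0007,"tz":0,"wx":0,"wy":0,"wz":0},{"jaw":50,"tx":0.0065,"ty":-0.0014,"tz":0,"wx":0,"wy":0,"wz":0},{"jaw":50,"tx":0.0098,"ty":-0.0021,"tz":0,"wx":0,"wy":0,"wz":0},{"jaw":50,"tx":0.013,"ty":-0.0028,"tz":0,"wx":0,"wy":0,"wz":0},{"jaw":50,"tx":0.0173,"ty":-0.0037,"tz":0,"wx":0,"wy":0,"wz":0},{"jaw":50,"tx":0.0173,"ty":-0.0037,"tz":0,"wx":0,"wy":0,"wz":0}]' 50
python3 wp.py 72.4,1,.12 72.4,1,.08 72.4,.8,.04 72.4,.5,0 72.4,.5,-.01
python3 -c "
from h import manip;print(manip.observe()['moment'])"
```

```text
t: 11.85
eef_pos: [507.8, -247.8, 67.2]
orientation: [-0.314, -2.967, -0.026]
contact_force: [-10.8, 3.1, 3.9]
gripper_width: 59.6
grip_force: 50.0
t 11.85 tip x 71.8 z 1.2 y -0.1 th 0.159 yaw -0.211 Fx -11.2 Fy 0.8 Fz 3.9 w 59.6
72.4,1,.12 shift/300 [-0.0021  0.0008 -0.011 ] turn/pi [-0.0026 -0.012 ]
72.4,1,.08 shift/300 [-0.0059  0.0016 -0.0219] turn/pi [-0.0052 -0.0244]
72.4,.8,.04 shift/300 [-0.0093  0.0023 -0.0336] turn/pi [-0.0079 -0.0369]
72.4,.5,0 shift/300 [-0.0123  0.0029 -0.0457] turn/pi [-0.0106 -0.0493]
72.4,.5,-.01 shift/300 [-0.0129  0.0031 -0.0485] turn/pi [-0.0112 -0.0525]
[0.41220974 1.60881795 0.0378195 ]
```

```bash
python3 -m creep '[{"jaw":50,"tx":-0.001,"ty":0.0004,"tz":-0.0055,"wx":-0.0013,"wy":-0.006,"wz":0},{"jaw":50,"tx":-0.0021,"ty":0.0008,"tz":-0.011,"wx":-0.0026,"wy":-0.012,"wz":0},{"jaw":50,"tx":-0.004,"ty":0.0012,"tz":-0.0165,"wx":-0.0039,"wy":-0.0182,"wz":0},{"jaw":50,"tx":-0.0059,"ty":0.0016,"tz":-0.0219,"wx":-0.0052,"wy":-0.0244,"wz":0},{"jaw":50,"tx":-0.0076,"ty":0.002,"tz":-0.0277,"wx":-0.0066,"wy":-0.0306,"wz":0},{"jaw":50,"tx":-0.0093,"ty":0.0023,"tz":-0.0336,"wx":-0.0079,"wy":-0.0369,"wz":0},{"jaw":50,"tx":-0.0093,"ty":0.0023,"tz":-0.0336,"wx":-0.0079,"wy":-0.0369,"wz":0}]' 50
python3 wp.py 72.4,.5,.02 72.4,.5,0 72.4,0,-.01
```

```text
t: 12.72
eef_pos: [505.2, -247.2, 57.2]
orientation: [-0.327, -3.086, -0.007]
contact_force: [-9.9, 1.7, 4.2]
gripper_width: 59.4
grip_force: 50.0
t 12.72 tip x 72.6 z 1.0 y -0.1 th 0.039 yaw -0.211 Fx -10.0 Fy -0.4 Fz 4.2 w 59.4
72.4,.5,.02 shift/300 [-0.0019  0.0007 -0.0068] turn/pi [-0.0012 -0.0058]
72.4,.5,0 shift/300 [-0.0034  0.001  -0.0124] turn/pi [-0.0026 -0.012 ]
72.4,0,-.01 shift/300 [-0.004   0.0012 -0.0168] turn/pi [-0.0032 -0.0151]
```

```bash
python3 -m creep '[{"jaw":50,"tx":-0.001,"ty":0.0003,"tz":-0.0035,"wx":-0.0006,"wy":-0.003,"wz":0},{"jaw":50,"tx":-0.0017,"ty":0.0005,"tz":-0.0068,"wx":-0.0012,"wy":-0.0058,"wz":0},{"jaw":50,"tx":-0.0025,"ty":0.0006,"tz":-0.0095,"wx":-0.0019,"wy":-0.009,"wz":0},{"jaw":50,"tx":-0.0031,"ty":0.0007,"tz":-0.0124,"wx":-0.0026,"wy":-0.012,"wz":0},{"jaw":50,"tx":-0.0031,"ty":0.0007,"tz":-0.0124,"wx":-0.0026,"wy":-0.012,"wz":0},{"jaw":50,"tx":-0.0031,"ty":0.0007,"tz":-0.0124,"wx":-0.0026,"wy":-0.012,"wz":0}]' 50
python3 wp.py 72.4,0,-.01
python3 -c "
from h import manip;print(manip.observe()['moment'])"
```

```text
t: 13.48
eef_pos: [504.4, -247.0, 54.2]
orientation: [-0.331, -3.124, -0.0]
contact_force: [-13.0, 3.1, 9.8]
gripper_width: 59.0
grip_force: 50.0
t 13.47 tip x 72.6 z 1.1 y -0.1 th 0.001 yaw -0.211 Fx -13.4 Fy 0.3 Fz 9.8 w 59.0
72.4,0,-.01 shift/300 [-0.0013  0.0006 -0.0067] turn/pi [-0.0007 -0.0033]
[0.78699906 1.84573825 0.0555291 ]
```

Run:
```python
from h import *
a=manip.snapshot("wrist");cv2.imwrite("pics/w5raw.png",a[:,:,::-1])
cv2.imwrite("pics/w5.png",cv2.resize(a[90:230,165:340,::-1],None,fx=4,fy=4,interpolation=cv2.INTER_CUBIC))
```

```text
(no output)
```

View pics/w5.png

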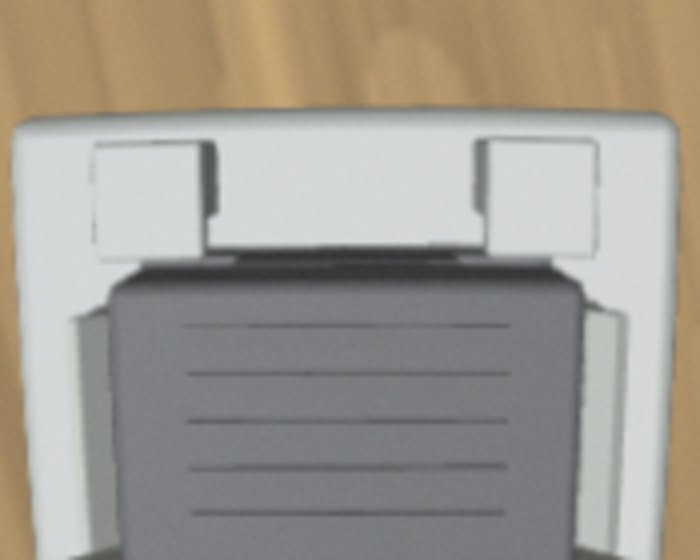

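The crop shows the pack centred in the tray. Its heel edge at row 265 lies just past the nibs, whose lower edge is at row 258, and it is down below them. Now I ease off slowly.

```bash
python3 -m creep '[{"jaw":50,"tx":-0.0016,"ty":0.0003,"tz":0.0,"wx":0,"wy":0,"wz":0},{"jaw":50,"tx":-0.0033,"ty":0.0007,"tz":0.0,"wx":0,"wy":0,"wz":0},{"jaw":50,"tx":-0.0049,"ty":0.001,"tz":0.0,"wx":0,"wy":0,"wz":0},{"jaw":50,"tx":-0.0065,"ty":0.0014,"tz":0.0,"wx":0,"wy":0,"wz":0},{"jaw":50,"tx":-0.0082,"ty":0.0017,"tz":0.0,"wx":0,"wy":0,"wz":0},{"jaw":50,"tx":-0.0098,"ty":0.0021,"tz":0.0,"wx":0,"wy":0,"wz":0},{"jaw":50,"tx":-0.0114,"ty":0.0024,"tz":0.0,"wx":0,"wy":0,"wz":0},{"jaw":50,"tx":-0.013,"ty":0.0028,"tz":0.0,"wx":0,"wy":0,"wz":0}]' 50
python3 wp.py
```

```text
t: 14.52
eef_pos: [502.4, -246.6, 54.2]
orientation: [0.33, 3.12, -0.001]
contact_force: [-2.0, 0.8, 4.6]
gripper_width: 59.6
grip_force: 50.0
t 14.53 tip x 70.7 z 1.5 y -0.1 th -0.004 yaw -0.211 Fx -2.2 Fy 0.4 Fz 4.6 w 59.6
```

```bash
python3 -m creep '[{"jaw":50,"tx":0.001,"ty":-0.0002,"tz":0.001,"wx":0,"wy":0,"wz":0},{"jaw":50,"tx":0.001,"ty":-0.0002,"tz":0.002,"wx":0,"wy":0,"wz":0},{"jaw":50,"tx":0.001,"ty":-0.0002,"tz":0.003,"wx":0,"wy":0,"wz":0},{"jaw":50,"tx":0.001,"ty":-0.0002,"tz":0.003,"wx":0,"wy":0,"wz":0}]' 50
python3 wp.py
python3 -c "
from h import *
print(manip.observe()['moment']);a=manip.snapshot('wrist');cv2.imwrite('pics/w6raw.png',a[:,:,::-1])
b=cv2.imread('pics/w5raw.png')
# shift of pack ribs and of hooks since w5
for n,(x,y,w,h) in dict(ribs=(200,160,100,62),hooks=(180,118,140,34)).items():
    print(n,cv2.phaseCorrelate(np.float32(b[y:y+h,x:x+w,1]),np.float32(a[y:y+h,x:x+w,1])))"
```

```text
t: 15.02
eef_pos: [501.7, -246.4, 54.2]
orientation: [0.331, 3.123, -0.0]
contact_force: [-4.4, 0.6, 3.4]
gripper_width: 59.8
grip_force: 50.0
t 15.03 tip x 69.9 z 1.3 y -0.1 th -0.002 yaw -0.211 Fx -4.4 Fy -0.4 Fz 3.4 w 59.8
[ 0.19508421  0.43854866 -0.00694396]
ribs ((-0.005832942956651266, 0.13673483971073352), 0.63736233741045)
hooks ((0.007412107204771701, 0.037022379524746185), 0.49132213180447804)
```

Lifting part of the downforce lets the pack slide back, so friction was the resistance. I continue easing off.

```bash
python3 -m creep '[{"jaw":50,"tx":-0.001,"ty":0.0002,"tz":0.001,"wx":0,"wy":0,"wz":0},{"jaw":50,"tx":-0.0025,"ty":0.0005,"tz":0.001,"wx":0,"wy":0,"wz":0},{"jaw":50,"tx":-0.004,"ty":0.0009,"tz":0.0015,"wx":0,"wy":0,"wz":0},{"jaw":50,"tx":-0.0055,"ty":0.0012,"tz":0.0015,"wx":0,"wy":0,"wz":0},{"jaw":50,"tx":-0.007,"ty":0.0015,"tz":0.0015,"wx":0,"wy":0,"wz":0},{"jaw":50,"tx":-0.0085,"ty":0.0018,"tz":0.0015,"wx":0,"wy":0,"wz":0},{"jaw":50,"tx":-0.0085,"ty":0.0018,"tz":0.0015,"wx":0,"wy":0,"wz":0}]' 50
python3 wp.py
```

```text
t: 15.95
eef_pos: [499.1, -245.9, 54.3]
orientation: [0.331, 3.123, -0.0]
contact_force: [-2.5, -1.9, -5.1]
gripper_width: 59.8
grip_force: 50.0
t 15.95 tip x 67.3 z 1.4 y -0.1 th -0.002 yaw -0.211 Fx -2.0 Fy -2.4 Fz -5.1 w 59.8
```

```bash
python3 -m creep '[{"jaw":50,"tx":-0.001,"ty":0.0002,"tz":-0.001,"wx":0,"wy":0,"wz":0},{"jaw":50,"tx":-0.0025,"ty":0.0005,"tz":-0.001,"wx":0,"wy":0,"wz":0},{"jaw":50,"tx":-0.004,"ty":0.0009,"tz":-0.001,"wx":0,"wy":0,"wz":0},{"jaw":50,"tx":-0.0055,"ty":0.0012,"tz":-0.001,"wx":0,"wy":0,"wz":0},{"jaw":50,"tx":-0.0055,"ty":0.0012,"tz":-0.001,"wx":0,"wy":0,"wz":0}]' 50
python3 wp.py
python3 -c "
from h import *
print(manip.observe()['moment']);a=manip.snapshot('wrist');cv2.imwrite('pics/w7raw.png',a[:,:,::-1])
b=cv2.imread('pics/w6raw.png')
for n,(x,y,w,h) in dict(ribs=(200,160,100,62),hooks=(180,118,140,30)).items():
    print(n,cv2.phaseCorrelate(np.float32(b[y:y+h,x:x+w,1]),np.float32(a[y:y+h,x:x+w,1])))"
```

```text
t: 16.58
eef_pos: [498.9, -245.7, 54.5]
orientation: [0.33, 3.12, -0.001]
contact_force: [5.9, -3.4, -11.0]
gripper_width: 59.6
grip_force: 50.0
t 16.57 tip x 67.1 z 1.9 y 0.0 th -0.005 yaw -0.211 Fx 6.5 Fy -2.1 Fz -11.0 w 59.6
[-0.57028648 -1.38242858  0.27696799]
ribs ((-0.08953048223505533, -0.11182047006995788), 0.6424861034750938)
hooks ((-0.1641062182132913, 0.23071863704804763), 0.37339439612847786)
```

```bash
python3 -m creep '[{"jaw":50,"tx":0.002,"ty":-0.0004,"tz":-0.001,"wx":0,"wy":0,"wz":0},{"jaw":50,"tx":0.004,"ty":-0.0009,"tz":-0.002,"wx":0,"wy":0,"wz":0},{"jaw":50,"tx":0.004,"ty":-0.0009,"tz":-0.003,"wx":0,"wy":0,"wz":0},{"jaw":50,"tx":0.004,"ty":-0.0009,"tz":-0.003,"wx":0,"wy":0,"wz":0}]' 50
python3 wp.py
```

```text
t: 17.12
eef_pos: [499.1, -245.8, 54.2]
orientation: [0.33, 3.122, -0.0]
contact_force: [-3.3, 1.0, 4.9]
gripper_width: 59.6
grip_force: 50.0
t 17.12 tip x 67.2 z 1.4 y 0.0 th -0.002 yaw -0.211 Fx -3.4 Fy 0.2 Fz 4.9 w 59.6
```

```bash
python3 -m creep '[{"jaw":50,"tx":0,"ty":0,"tz":0.001,"wx":0,"wy":0,"wz":0},{"jaw":50,"tx":0,"ty":0,"tz":0.001,"wx":0,"wy":0,"wz":0},{"jaw":70,"tx":0,"ty":0,"tz":0.001,"wx":0,"wy":0,"wz":0},{"jaw":80,"tx":0,"ty":0,"tz":0.001,"wx":0,"wy":0,"wz":0},{"jaw":80,"tx":0,"ty":0,"tz":0.001,"wx":0,"wy":0,"wz":0},{"jaw":80,"tx":0,"ty":0,"tz":0.001,"wx":0,"wy":0,"wz":0}]' 10
python3 wp.py
```

```text
t: 17.88
eef_pos: [498.8, -245.8, 53.8]
orientation: [0.331, 3.122, -0.0]
contact_force: [0.6, -0.3, 0.1]
gripper_width: 74.3
grip_force: 0.0
t 17.88 tip x 67.0 z 0.9 y -0.1 th -0.002 yaw -0.211 Fx 0.6 Fy -0.1 Fz 0.1 w 74.3
```

Released. Now I lift straight up, back away towards the hook side and look.

```bash
python3 -m creep '[{"jaw":80,"tx":0,"ty":0,"tz":0.06,"wx":0,"wy":0,"wz":0},{"jaw":80,"tx":0,"ty":0,"tz":0.2,"wx":0,"wy":0,"wz":0},{"jaw":80,"tx":0,"ty":0,"tz":0.4,"wx":0,"wy":0,"wz":0},{"jaw":80,"tx":0.15,"ty":-0.03,"tz":0.5,"wx":0,"wy":0,"wz":0},{"jaw":80,"tx":0.25,"ty":-0.05,"tz":0.5,"wx":0,"wy":0,"wz":0},{"jaw":80,"tx":0.25,"ty":-0.05,"tz":0.5,"wx":0,"wy":0,"wz":0},{"jaw":80,"tx":0.25,"ty":-0.05,"tz":0.5,"wx":0,"wy":0,"wz":0}]'
python3 - <<'E'
from h import *
import wp;wp.now()
P=manip.camera_params("wrist");a=manip.snapshot("wrist");cv2.imwrite("pics/w8raw.png",a[:,:,::-1])
x0,y0,w,h,F=165,60,175,140,4
c=cv2.resize(a[y0:y0+h,x0:x0+w,::-1],None,fx=F,fy=F,interpolation=cv2.INTER_CUBIC)
e=np.array([np.cos(-.211),np.sin(-.211)]);q=[*(np.array([515.5,-249.3])-13*e),-.211,32]
def line(pts,col):
    r=proj(P,"wrist",pose([np.array(pts,float)],q)[0]);r=((r-[x0,y0]+.5)*F-.5).round().astype(int);cv2.polylines(c,[r],False,col,1)
line([(0,-30,44),(-55,-30,44),(-55,30,44),(0,30,44)],(0,0,255))
for s in(1,-1): line([(-67,20*s,21),(-67,36*s,21),(-50,36*s,21),(-50,20*s,21),(-67,20*s,21)],(0,255,0))
cv2.imwrite("pics/w8.png",c)
E
```

```text
t: 18.75
eef_pos: [573.4, -260.6, 204.2]
orientation: [0.331, 3.123, -0.0]
contact_force: [0.2, 0.5, 0.1]
gripper_width: 74.3
grip_force: 0.0
t 18.75 tip x 143.0 z 151.3 y 1.0 th -0.001 yaw -0.211 Fx 0.1 Fy 0.6 Fz 0.1 w 74.3
```

View pics/w8.png

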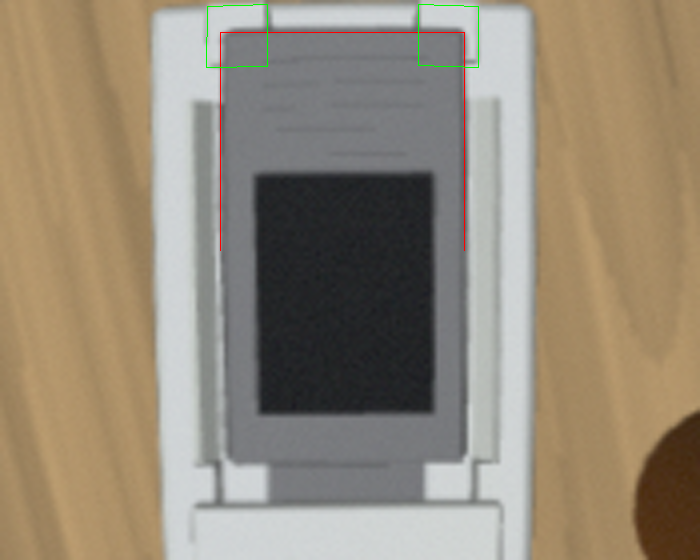

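The pack lies home. Its heel edge is on the predicted outline at row 31, overlapping the hooks, and the tongue goes under the lip at row 500. The hand is clear, so I hand in.

```bash
python3 -c "
from workcell import manip
print(manip.hand_in())"
```

```text
the job is handed in; nothing more can be done
None
```

The battery pack is seated in the tray, with its tongue under the lip and its toes under the hooks. It has been released, and I handed the job in at about 19 s; I didn't re-measure the cup, jar, dispenser and spoon rest, but the arm never reached near them.

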